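Clamp a leg blank in the dowelling jig

ROBOT

A 6-joint arm with a two-finger parallel gripper is mounted at the origin on the work surface. World frame = base frame: x ahead of the robot, y to its left, z up, the work surface at z = 0. Lengths are in m, angles in rad, forces in N, time in s.
With the tool pointing down it reaches from about 0.4 to 0.825 m from the base axis. Payload 7 kg.
Tool frame: the origin (TCP) lies midway between the tips of the shut fingers; the grasp point (between the pads) lies 19 mm behind it; z points along the fingers, y is the line along which they close (so a half turn about z gives the same grasp; the last joint's range is limited). The gripper opens to 88 mm and grips with 3 to 60 N. Pads are 19 mm wide; open, the fingers measure 130 mm over their backs; the gripper's body (78 mm by 193 mm) begins 47 mm behind the grasp point.
Start: joints at [-0.906, 0.359, 0.012, 0, -1.224, -0.288], TCP at [0.248, -0.628, 0.188] pointing down, gripper open.
Joint ranges: [-3.07, 3.07], [-1.43, 2.12], [-1.02, 1.25], [-3.03, 1.67], [-3.05, -0], [-3.03, 3.03]. Speed limits (rad/s): [2.39, 2.39, 3.01, 3.14, 3.14, 3.14].

INTERFACE

Orientations are given as [roll, pitch, yaw] about the fixed x, y, z axes, in that order (R = Rz(yaw) Ry(pitch) Rx(roll)).
In Python, from station import telemetry, eyes, ticket, recognise, trace gives the robot as it stands. The module is installed in compiled form; this text tells all that it offers.
- The arm moves only by the tool servo_tool, never from a script. Its argument "series" is a list that holds one entry, the list of rows, each a list of 4 numbers: the shift along the tool's x, y, z in mm, then the turn about the tool's z in rad. In form: [[[x, y, z, roll], ...]]. A call has exactly 10 rows; each row shifts and turns the commanded pose from where the row before left it, along the tool's axes as they then stand; what a row does not reach is not made up. A row lasts 1/12 s, in which the tool goes at most 41.7 mm and 7.16 degrees, less where a joint would pass 70% of its speed; a pose out of reach is approached as far as the arm can. A call is refused whole if a number of a shift passes 41.7 or a number of a turn 0.125, either way. A call with a gripper value outside its range is refused whole. "claw" is the gripper's target within -1 to 1 (shut at 1, half-way at 0, fully open at -1), set as the call begins (left out, the last holds). The fingers move at their own pace and stop on an object; "grip_force" is the grip in N (left out, the last holds). Time passes only in rows, so rows that do not move let the fingers close, or fill a call up. It gives the time, the measured TCP pose, the force, the opening and the grip force at its end, in the units of the state.
- telemetry.get_state(): the state, without advancing time (a new reading comes with each control period).
- eyes.grab_frame(name): name is "scene" or "top"; returns the picture (420x560x3 uint8, red, green, blue); there is no depth.
- eyes.calibration(name): a dict with "mtx" (3x3 intrinsics, pixels), "k1" (the pictures are not rectified: a ray, as slopes to the right and down, at radius r is drawn at 1 + k1 r^2 times it, then the intrinsics apply), "rvec" (rotation vector, rad) and "tvec" (3), from world to camera coordinates, as OpenCV has them. Camera axes: x right, y down, z forward; pixel columns grow to the right and rows downward; lengths in m; the calibration is good to about 2 mm. A picture is of the moment at which its call begins. calibration takes no time and is no camera call.
- ticket.job_done(): hands the job in; it is judged then, once.
Trained networks look in the newest picture that a camera, given by its name, has taken for a name from the list of things; names that differ only in an ending like _2 or _b are one class to them, and where a whole thing is asked for, a point or a joint stands for the part that bears it (a point fixed in the world has none). Each returns a list of dicts, best first, with "conf" (0 to 1); they miss things now and then, are a little off and sometimes report something else, mostly with a low value. They report only what shows in the picture. A call takes as long as a camera call. They do not tell look-alikes from the thing itself.
- recognise(camera, name): "position" ([x, y, z] in m, in world coordinates, good to about 4 mm: the middle of the surface that is visible of it).
- trace(camera, name): "mask" (420x560 bool, what is visible of it).
The state is a dict: "t": time; "q": joint angles; "qd": joint speeds; "joint_efforts": joint torques, N m; "eef_pos": TCP position; "ee_rot": TCP orientation; "force": force on the tool from outside, world axes, zero at the start; "moment": the same for the moment, N m; "width": finger opening in m; "gripper_force": force on a finger pad.
Only numpy, scipy, OpenCV 4.12 (cv2) and the standard library are available. Lean on these libraries where they do the work, as an engineer would, in place of code of your own. Each camera call takes 0.05 s, during which the arm holds its last target. There are 200 camera calls.

TASK

Lay the long pine leg blank in the dowelling jig and push it home, its side along the low fence strip and its end flush against the drill-guide block. Then turn the eccentric clamp's handle anticlockwise until the lobe bears on the blank and holds it snugly, with roughly 10 to 25 N, and no harder, for the pine is soft and dents. Let go, leaving the blank clamped there, and do not disturb the other things on the bench.

Things in the scene. Friction and masses are not known exactly. Their poses are not given: they have to be found in the camera images.
- blank: The long pine leg blank, 45 mm square and 180 mm long, about 0.14 to 0.24 kg, lying on the bench (it may lie on either side of the offcut). Origin: centre of its underside; y runs along its length, z up. Either end and either side may face the guide block.
- jig: The dowelling jig, screwed to the bench: plywood base 240 (x) by 300 (y) by 18 mm thick. Origin: centre of the base's underside, z up. On it lie the fence strip, the drill-guide block and the eccentric clamp, whose upright pivot is at jig x -35, y +50 mm. The blank goes between clamp and fence, standing on the base, its length along the jig's y; open, they leave at least 53 mm.
- fence_line (a point): Point of the jig's base top at x +35.5, y 0 mm, its axes those of the jig: the middle of the fence's adjustment. The fence is an aluminium strip 14 mm high and 220 mm long along y, its face looking to -x. It was set by eye: the true face lies anywhere up to 2.5 mm to either side (x) of this point, so feel for it. The point does not move with it.
- guide_face (a point): Point on the inner face (looking to the jig's -y) of the aluminium drill-guide block, 22 mm above the base, at jig x +13, y +90 mm exactly; axes those of the jig. The block is 64 (x) by 34 by 44 mm high, at the fence's +y end. The blank's end goes flush against it, so the seated blank's origin is at jig y 0, x +10.5 to +15.5 mm.
- cam: The eccentric clamp: steel disc 48 mm across, 3 to 17 mm above the base, its centre 10 mm off the pivot, with a black handle above. Origin: on the pivot axis at the base's top face, z up; the lobe points to its own -x. The disc reaches 24 - 10 cos(joint) mm from the pivot towards the fence. It binds by friction and stays where it is left; closing, it also draws the blank to the guide block.
- clamp_grip (a point): Point on the pivot axis, 70 mm above the base's top, in the middle of the handle's upright blade: 13 mm thick (its x), 48 mm long (its y), from 50 to 86 mm above the base (the blank's top is at 45 mm), on an 18 mm stem. Twisting it free takes 0.18 N m; 0.3 N m puts a bare 5 to 10 N on the blank, 0.6 N m some 15 N, 0.9 N m some 25 N.
- clamp (a joint): Angle of the clamp in rad, 0 to 2.9; starts open at 0 to 0.25, grows anticlockwise from above. At 0 the lobe points to the jig's -x, away from the blank, and the blade lies along the jig's y. It first meets a seated blank between 1.45 and 2.0, by the fence. Then it is stiff: from touch to snug some 0.03 rad (0.1 rad of the wrist, with the give of arm and fingers): creep in steps of 0.05 or less.
- offcut: Short pine offcut, 45 mm square, 90 mm long, same stock as the blank. Leave it. Origin: centre of its underside, y along it.
- pencil: Flat carpenter's pencil, 190 mm long, 7 mm thick, lying on the jig's base along its -x edge. Leave it. Origin: underside, near its middle.
- filler: White tub of wood filler, 72 mm across, 80 mm high. Leave it. Origin: centre of its underside.
- tape_measure: Grey tape measure, 72 by 36 by 66 mm high. Leave it. Origin: centre of its underside.
- square: Try square lying flat: dark wooden stock 110 mm, steel blade 150 mm. Leave it. Origin: under the middle of the stock.
- hammer: Hammer lying flat, 300 mm long. Leave it. Origin: on the bench, under its handle's line.
- masking_tape: Roll of masking tape lying flat, 104 mm across, 24 mm high. Leave it. Origin: centre of its underside.
There are look-alikes about, which are no part of the job. What is shaped like the blank but turquoise is not meant.

How it is judged:
By the outcome, as a careful person would: the job done as asked, in the order asked, and still so for the second after the job is handed in, with the robot touching nothing.
It also fails if it takes over 69 s, if anything falls off the work surface, if the arm or the gripper's body presses on something with over 40 N, if the wrist force passes 120 N, or if a joint passes its speed limit or range.

## Working session

There is one attempt and no reset: what is moved stays moved. The work goes in short steps, Python scripts to look and compute and a tool call to move; the robot and the scene stay as the last step left them, time stands still between calls to the robot, and variables do not carry over. Pictures are saved under pics/ and viewed, at most 10 in all, crops included, and the job is handed in when it is done.

Besides the shell and the picture viewer there is one more tool, called after "Emit:" as name(argument=value, ...), one argument or row to a line, values as JSON. servo_tool: Moves the arm, as the interface text tells. Its arguments: {"type":"object","properties":{"series":{"type":"array"},"claw":{"type":"number"},"grip_force":{"type":"number"}},"required":["series"]}

```bash
mkdir -p pics; cat > h.py <<'E'
import numpy as np, cv2
from station import telemetry, eyes, ticket, recognise, trace
def cal(n):
    c=eyes.calibration(n); R=cv2.Rodrigues(np.array(c["rvec"],float))[0]; return np.array(c["mtx"],float),float(c["k1"]),R,np.array(c["tvec"],float).ravel()
def proj(n,P):
    K,k,R,t=cal(n); p=np.atleast_2d(P)@R.T+t; s=p[:,:2]/p[:,2:]; s=s*(1+k*(s**2).sum(1,keepdims=True)); return s@K[:2,:2].T+K[:2,2]
def ray(n,uv,z):
    K,k,R,t=cal(n); uv=np.atleast_2d(np.array(uv,float))
    s=cv2.undistortPoints(uv[:,None],K,np.array([k,0,0,0,0.]))[:,0]
    d=np.c_[s,np.ones(len(s))]@R; o=-R.T@t
    return o+d*((z-o[2])/d[:,2])[:,None]
E
python3 - <<'E'
from h import *
for n in ("scene","top"):
    im=eyes.grab_frame(n); cv2.imwrite(f"pics/{n}0.png",im[:,:,::-1])
    K,k,R,t=cal(n); print(n,"cam at",(-R.T@t).round(3),K[0,0],k)
    for o in ("blank","jig","cam","clamp_grip","offcut","pencil","filler","tape_measure","square","hammer","masking_tape"):
        print(o,[(np.round(d["position"],3).tolist(),round(d["conf"],2)) for d in recognise(n,o)][:4])
s=telemetry.get_state(); print(s)
E
```

```text
scene cam at [1.124 0.243 1.124] 403.05849570653265 0.036229097801609836
blank [([0.524, -0.668, 0.048], 0.89), ([0.332, 0.144, 0.044], 0.87), ([0.284, -0.223, 0.042], 0.86), ([0.646, -0.211, 0.042], 0.63)]
jig [([0.572, 0.129, 0.02], 0.88)]
cam [([0.541, 0.175, 0.077], 0.62)]
clamp_grip [([0.541, 0.175, 0.072], 0.62)]
offcut [([0.466, -0.214, 0.045], 0.9)]
pencil [([0.47, 0.1, 0.024], 0.61)]
filler [([0.794, -0.124, 0.078], 0.95), ([0.542, 0.172, 0.077], 0.55)]
tape_measure [([0.804, 0.111, 0.068], 0.67)]
square [([0.576, -0.436, 0.012], 0.87)]
hammer [([0.547, 0.548, 0.022], 0.56)]
masking_tape [([0.384, -0.447, 0.021], 0.88)]
top cam at [ 0.347 -0.067  1.925] 489.24460701343895 -0.11279104896328933
blank [([0.279, -0.232, 0.045], 0.76), ([0.53, 0.172, 0.03], 0.74), ([0.522, -0.647, 0.047], 0.65), ([0.633, -0.225, 0.044], 0.62)]
jig [([0.557, 0.122, 0.017], 0.7)]
cam [([0.531, 0.174, 0.03], 0.55)]
clamp_grip [([0.528, 0.175, 0.034], 0.63)]
offcut [([0.452, -0.225, 0.042], 0.51), ([0.532, 0.172, 0.032], 0.28)]
pencil [([0.467, 0.096, 0.026], 0.51)]
filler [([0.777, -0.136, 0.08], 0.7)]
tape_measure [([0.789, 0.098, 0.065], 0.5)]
square []
hammer [([0.534, 0.545, 0.02], 0.92)]
masking_tape [([0.378, -0.457, 0.025], 0.78)]
{'t': 1.2, 'q': array([-9.05879967e-01,  3.58599099e-01,  1.18847574e-02,  1.76848232e-05,
       -1.22413905e+00, -2.88125628e-01]), 'qd': array([ 0.00030097, -0.00075995,  0.00041966,  0.00022862,  0.00019988,
        0.00048196]), 'joint_efforts': array([-4.95993459e-05, -5.82389903e+01,  2.93309569e+01,  7.00264558e+00,
        1.24342417e-02, -7.07783698e-06]), 'eef_pos': array([ 0.24832872, -0.62761424,  0.18765837]), 'ee_rot': array([ 3.14154267e+00, -3.21608898e-05, -2.76479591e+00]), 'force': array([0.09864506, 0.10500724, 0.50889217]), 'moment': array([0.01307665, 0.0582558 , 0.0166008 ]), 'gripper_force': 0.0, 'width': 0.08764248362352701}
```

View pics/top0.png

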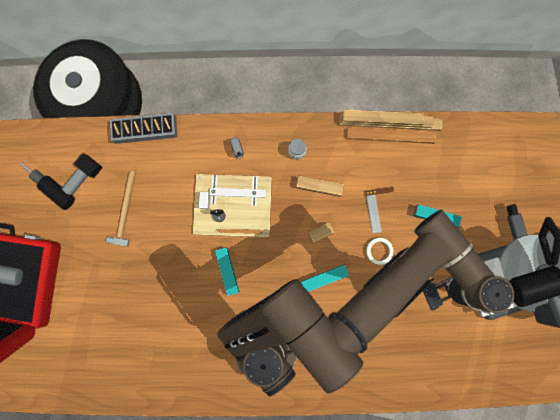

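View pics/scene0.png

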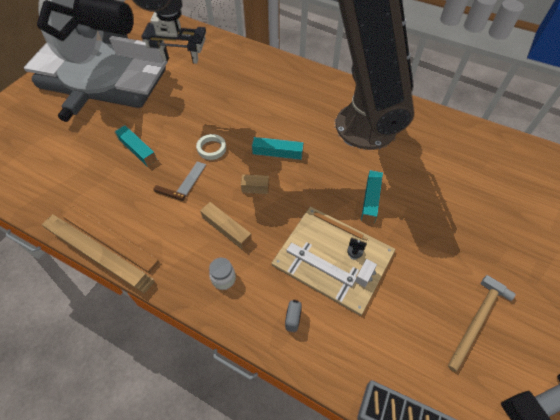

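The top view shows the pine blank at about (319,186) and the jig at (232,205), with its fence on the far (+x) side and the guide block at its left (+y) end. The handle is at (217,214). In the scene view the blank is at (226,223) and the jig at (334,262). The turquoise bars are the look-alikes. The two cameras disagree by about 13 mm, so I'll fit outlines of my own.

```bash
cat >> h.py <<'E'
from scipy.optimize import minimize
def boxpts(x,y,yaw,sx,sy,z0,z1):
    c,s=np.cos(yaw),np.sin(yaw)
    return np.array([[x+c*a-s*b,y+s*a+c*b,z] for a in(-sx/2,sx/2) for b in(-sy/2,sy/2) for z in(z0,z1)])
def sil(n,P,S=8):
    m=np.zeros((420*S,560*S),np.uint8); h=cv2.convexHull(((proj(n,P)+.5)*S).astype(np.float32)).astype(np.int32)
    cv2.fillConvexPoly(m,h,255); return cv2.resize(m,(560,420),interpolation=cv2.INTER_AREA)/255.
def fit(masks,x0,sx,sy,z0,z1):
    f=lambda v:sum(np.abs(sil(n,boxpts(v[0],v[1],v[2],sx,sy,z0,z1),4)-m).sum() for n,m in masks.items())
    r=minimize(f,x0,method="Nelder-Mead",options=dict(initial_simplex=np.array(x0)+np.array([[0,0,0],[.012,0,0],[0,.012,0],[0,0,.12]]),xatol=2e-4,fatol=.2,maxiter=120))
    return r.x,r.fun
E
python3 - <<'E'
from h import *
M={}
for n in("scene","top"):
    eyes.grab_frame(n)
    for o,c in(("blank",(0.64,-.218,.03)),("jig",(.565,.13,.02))):
        u=proj(n,c)[0].astype(int)
        for d in trace(n,o):
            m=np.array(d["mask"]); 
            if m[u[1]-3:u[1]+4,u[0]-3:u[0]+4].any(): M[o,n]=m; print(n,o,d["conf"],m.sum()); break
for o,a in(("blank",([.64,-.218,-.2],.045,.18,0,.045)),("jig",([.565,.125,0],.24,.3,0,.018))):
    for ns in(("scene",),("top",),("scene","top")):
        ms={n:M[o,n].astype(float) for n in ns if (o,n) in M}
        if ms: print(o,ns,*fit(ms,*a))
out=[]
for n,(u0,v0,w,h) in(("scene",(190,190,220,130)),("top",(180,160,180,90))):
    im=cv2.imread(f"pics/{n}0.png"); S=4 if n=="top" else 3
    out.append(cv2.resize(im[v0:v0+h,u0:u0+w],None,fx=S,fy=S,interpolation=cv2.INTER_CUBIC))
    cv2.imwrite(f"pics/{n}crop.png",out[-1])
E
```

```text
scene blank 0.69 991
scene jig 0.62 5807
top blank 0.55 580
top jig 0.88 4080
blank ('scene',) [ 0.64006358 -0.22109482 -0.21784697] 64.84313725490196
blank ('top',) [ 0.63855875 -0.220484   -0.20310834] 44.03921568627451
blank ('scene', 'top') [ 0.6398847  -0.22095238 -0.20725131] 119.7843137254902
jig ('scene',) [ 0.5713766   0.12379361 -0.05522093] 1627.4117647058824
jig ('top',) [ 0.56950012  0.12454509 -0.03919745] 802.9843137254902
jig ('scene', 'top') [ 0.57023241  0.12387622 -0.04756754] 2448.760784313725
```

View pics/scenecrop.png

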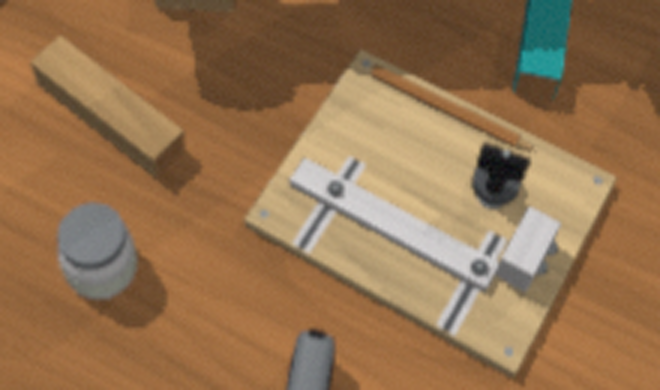

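View pics/topcrop.png

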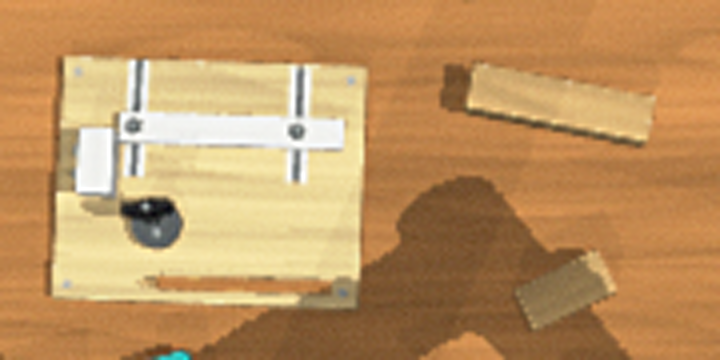

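Both cameras agree on the blank: about (0.640, -0.221), yaw -0.207. The crops show the jig's base corners, the fence and guide block, and the open handle clearly. I'll refit the jig from filled masks and hand-read corners, then plan the approach.

```bash
cat >> h.py <<'E'
def go(x,y,z,yaw):
    s=telemetry.get_state(); p=np.array(s["eef_pos"]); r=s["ee_rot"]; a=r[2]
    d=(np.array([x,y,z])-p)*1000; X=np.array([np.cos(a),np.sin(a),0]);Y=np.array([np.sin(a),-np.cos(a),0])
    w=(yaw-a+np.pi)%(2*np.pi)-np.pi
    print("t %.2f"%s["t"],"tool shift mm",np.round([d@X,d@Y,-d[2]],1),"turn about tool z",round(-w,4),"| pos",p.round(4),"rot",np.round(r,4),"F",np.round(s["force"],1),"M",np.round(s["moment"],2),"w",round(s["width"],4),"gf",round(s["gripper_force"],1))
E
python3 - <<'E'
from h import *
ms={}
for n in("scene","top"):
    d=trace(n,"jig")[0]; m=np.array(d["mask"]).astype(np.uint8)
    k,l,st,_=cv2.connectedComponentsWithStats(m); m=(l==1+st[1:,4].argmax()).astype(np.uint8)
    h=cv2.convexHull(cv2.findNonZero(m)); q=np.zeros((420,560)); cv2.fillConvexPoly(q,h,1); ms[n]=q
    print(n,*fit({n:q},[.57,.124,-.045],.24,.3,0,.018))
print("both",*fit(ms,[.57,.124,-.045],.24,.3,0,.018))
C={"top":(4,180,160,[(52,297),(357,307),(65,58),(367,68)]),"scene":(3,190,190,[(614,178),(362,54),(516,362),(247,222)])}
for n,(S,u0,v0,c) in C.items():
    P=ray(n,(np.array(c)+.5)/S-.5+[u0,v0],.018); print(n,P.mean(0).round(4)); print(P.round(4)) # -x+y,-x-y,+x+y,+x-y
    e=[P[0]-P[1],P[2]-P[3],P[2]-P[0],P[3]-P[1]]; print([ (round(np.linalg.norm(v),4),) for v in e],[round(float(np.arctan2(-v[0],v[1])),4) for v in e[:2]],[round(float(np.arctan2(v[1],v[0])),4) for v in e[2:]])
b=-.207;x,y=.640,-.221
g=np.array([x,y])+(-.025)*np.array([-np.sin(b),np.cos(b)]); print(g); go(g[0],g[1],.12,b-np.pi/2)
E
```

```text
scene [ 0.57150183  0.12393584 -0.04767722] 158.66274509803918
top [ 0.56937346  0.12463034 -0.03380101] 232.08235294117645
both [ 0.57148592  0.12467495 -0.05618087] 390.89803921568625
top [0.5682 0.1234 0.018 ]
[[ 0.457   0.2786  0.018 ]
 [ 0.4431 -0.0196  0.018 ]
 [ 0.6937  0.267   0.018 ]
 [ 0.6788 -0.0324  0.018 ]]
[(np.float64(0.2986),), (np.float64(0.2997),), (np.float64(0.237),), (np.float64(0.2361),)] [-0.0465, -0.0497] [-0.0492, -0.054]
scene [0.5723 0.1246 0.018 ]
[[ 0.4632  0.2773  0.018 ]
 [ 0.4514 -0.0148  0.018 ]
 [ 0.6892  0.2631  0.018 ]
 [ 0.6855 -0.0269  0.018 ]]
[(np.float64(0.2924),), (np.float64(0.29),), (np.float64(0.2264),), (np.float64(0.2344),)] [-0.0406, -0.0129] [-0.0629, -0.0515]
[ 0.63486188 -0.2454663 ]
t 1.60 tool shift mm [-500.   213.1   67.7] turn about tool z -0.987 | pos [ 0.2483 -0.6276  0.1877] rot [ 3.1416 -0.     -2.7648] F [-0.2  0.4 -0.1] M [ 0.02 -0.04 -0.01] w 0.0874 gf 0.0
```

Emit:
servo_tool(
  series=[
    [[-35.7,15.2,0,0],[-35.7,15.2,0,0],[-35.7,15.2,0,0],[-35.7,15.2,0,0],[-35.7,15.2,0,0],[-35.7,15.2,0,0],[-35.7,15.2,0,0],[-35.7,15.2,0,0],[-35.7,15.2,0,0],[-35.7,15.2,0,0]],
  ],
  claw=-1,
)

```text
t: 2.43
eef_pos: [0.5256, -0.3534, 0.188]
ee_rot: [-3.141, 0.0, -2.765]
force: [0.5, -0.2, 0.2]
width: 0.088
gripper_force: 0.0
```

Emit:
servo_tool(
  series=[
    [[-35.7,15.2,0,0],[-35.7,15.2,0,0],[-35.7,15.2,0,0],[-35.9,15.3,0,0],[0,0,10,-0.123],[0,0,10,-0.123],[0,0,10,-0.123],[0,0,10,-0.123],[0,0,10,-0.123],[0,0,10,-0.123]],
  ],
)

```text
t: 3.27
eef_pos: [0.635, -0.2456, 0.1272]
ee_rot: [-3.142, -0.0, -2.021]
force: [-0.9, -0.6, 0.1]
width: 0.0877
gripper_force: 0.0
```

Emit:
servo_tool(
  series=[
    [[0,0,0,-0.123],[0,0,0,-0.123],[0,0,0,0],[0,0,0,0],[0,0,0,0],[0,0,0,0],[0,0,0,0],[0,0,0,0],[0,0,0,0],[0,0,0,0]],
  ],
)

```text
t: 4.1
eef_pos: [0.6349, -0.2457, 0.1277]
ee_rot: [-3.142, 0.0, -1.781]
force: [0.3, 0.1, 0.6]
width: 0.0874
gripper_force: 0.0
```

```bash
python3 - <<'E'
from h import *
go(.6349,-.2455,.021,-1.778)
im=eyes.grab_frame("scene"); cv2.imwrite("pics/s1.png",cv2.resize(im[150:350,130:400,::-1],None,fx=2.9,fy=2.9,interpolation=cv2.INTER_CUBIC))
E
```

```text
t 4.10 tool shift mm [-2.000e-01  1.000e-01  1.067e+02] turn about tool z -0.0033 | pos [ 0.6349 -0.2457  0.1277] rot [-3.1415  0.     -1.7813] F [0.3 0.1 0.6] M [ 0.07  0.08 -0.01] w 0.0874 gf 0.0
```

View pics/s1.png

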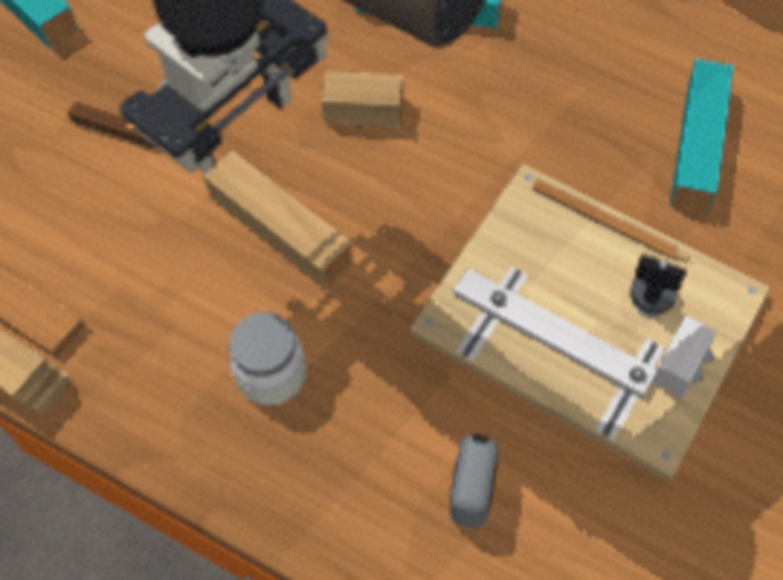

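The picture shows the open fingers straddling the blank's near half, at about (240,130). The filler tub at (268,355) and the offcut at (362,100) are both clear. I'll go down and grip.

Emit:
servo_tool(
  series=[
    [[0,0,20,0],[0,0,20,0],[0,0,20,0],[0,0,16,0],[0,0,12,0],[0,0,10,0],[0,0,6,0],[0,0,2.5,0],[0,0,0,0],[0,0,0,0]],
  ],
)

```text
t: 4.98
eef_pos: [0.6355, -0.2458, 0.0219]
ee_rot: [-3.141, -0.0, -1.781]
force: [-0.2, 0.1, -0.5]
width: 0.0872
gripper_force: 0.0
```

Emit:
servo_tool(
  series=[
    [[0,0,0,0],[0,0,0,0],[0,0,0,0],[0,0,0,0],[0,0,0,0],[0,0,0,0],[0,0,0,0],[0,0,0,0],[0,0,0,0],[0,0,0,0]],
  ],
  claw=1,
  grip_force=35,
)

```text
t: 5.82
eef_pos: [0.6349, -0.2457, 0.0211]
ee_rot: [3.142, -0.0, -1.781]
force: [-0.8, 0.9, 0.3]
width: 0.0267
gripper_force: 0.0
```

Emit:
servo_tool(
  series=[
    [[0,0,-5,0],[0,0,-15,0],[0,0,-20,0],[0,0,-20,0],[0,0,-20,0],[0,0,-20,0],[0,0,-20,0],[0,0,0,0],[0,0,0,0],[0,0,0,0]],
  ],
)

```text
t: 6.65
eef_pos: [0.6346, -0.2455, 0.141]
ee_rot: [3.141, 0.0, -1.781]
force: [-0.8, -0.4, -0.3]
width: 0.0006
gripper_force: 0.0
```

```bash
python3 - <<'E'
from h import *
jx,jy,b=.570,.124,-.048
def J(x,y): c,s=np.cos(b),np.sin(b); return jx+c*x-s*y, jy+s*x+c*y
p=J(8.5e-3,-.015-.025); print(p); go(*p,.10,b-np.pi/2)
ms={}
eyes.grab_frame("scene")
for d in trace("scene","blank")[:6]:
    m=np.array(d["mask"]); print(d["conf"],m.sum(),np.argwhere(m).mean(0).round(0))
E
```

```text
(np.float64(0.5765709470749896), np.float64(0.08363822780727181))
t 6.65 tool shift mm [-309.8  125.4   41. ] turn about tool z -0.1621 | pos [ 0.6346 -0.2455  0.141 ] rot [ 3.1413e+00  3.0000e-04 -1.7809e+00] F [-0.8 -0.4 -0.3] M [ 0.    0.1  -0.03] w 0.0006 gf 0.0
0.93 1000 [225. 226.]
0.81 753 [197. 372.]
0.78 690 [146. 136.]
0.77 207 [152. 287.]
```

The grip missed: the fingers shut on nothing. I'll compare the fingers in the picture with where the calibration says they should be.

```bash
python3 - <<'E'
from h import *
s=telemetry.get_state(); p=np.array(s["eef_pos"])
print(proj("scene",p),proj("top",p),proj("scene",[.64,-.221,.0225]),proj("top",[.64,-.221,.0225]), s["q"].round(3))
o=[]
for n,(u0,v0,w,h) in(("scene",(140,130,130,130)),("top",(270,130,130,130))):
    im=eyes.grab_frame(n)[:,:,::-1].copy()
    c=cv2.resize(im[v0:v0+h,u0:u0+w],None,fx=3,fy=3,interpolation=cv2.INTER_CUBIC)
    for P,col in((p,(0,0,255)),([.64,-.221,.045],(255,0,0)),([.6349,-.2455,0.02],(0,255,0))):
        u=((proj(n,P)[0]+.5-[u0,v0])*3).astype(int); cv2.drawMarker(c,tuple(int(i) for i in u),col,0,14,1)
    o.append(c)
cv2.imwrite("pics/m2.png",np.hstack(o))
E
```

```text
[[214.9237348  199.40572844]] [[328.52217859 182.04223149]] [[225.52603655 224.61709773]] [[319.40897315 185.47424866]] [-0.084  0.398 -0.039 -0.    -1.135 -0.126]
```

View pics/m2.png

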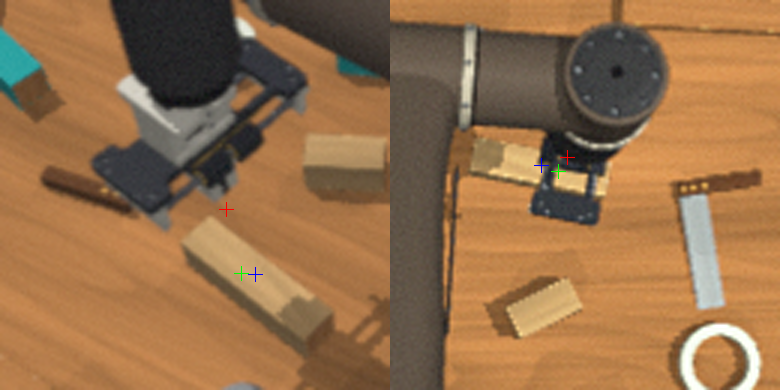

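The blank is where I measured it, since the markers fall on it. The fingertips, though, show about 4 px higher in the scene view than the reported TCP. I'll lower the shut fingers to a height they already passed freely and look closely.

Emit:
servo_tool(
  series=[
    [[0,0,20,0],[0,0,20,0],[0,0,20,0],[0,0,20,0],[0,0,18,0],[0,0,12,0],[0,0,5,0],[0,0,2,0],[0,0,0,0],[0,0,0,0]],
  ],
)

```text
t: 7.68
eef_pos: [0.6356, -0.2459, 0.0251]
ee_rot: [-3.14, -0.0, -1.781]
force: [0.5, -0.6, -0.1]
width: 0.0004
gripper_force: 0.0
```

```bash
python3 - <<'E'
from h import *
go(.6349,-.2455,.021,-1.778)
p=telemetry.get_state()["eef_pos"]
o=[]
for n,(u0,v0,w,h) in(("scene",(185,165,65,85)),("top",(295,155,65,85))):
    im=eyes.grab_frame(n)[:,:,::-1].copy()
    c=cv2.resize(im[v0:v0+h,u0:u0+w],None,fx=6,fy=6,interpolation=cv2.INTER_CUBIC)
    for P,col in((p,(0,0,255)),([.64,-.221,.045],(255,0,0))):
        u=((proj(n,P)[0]+.5-[u0,v0])*6).astype(int); cv2.drawMarker(c,tuple(int(i) for i in u),col,0,14,1)
    bp=((proj(n,boxpts(.64,-.221,-.207,.045,.18,.045,.0451))+.5-[u0,v0])*6)
    for q in bp: cv2.circle(c,tuple(int(i) for i in q),3,(255,0,255),1)
    o.append(c)
cv2.imwrite("pics/m3.png",np.hstack(o))
E
```

```text
t 7.68 tool shift mm [-0.2  0.8  4.1] turn about tool z -0.0026 | pos [ 0.6356 -0.2459  0.0251] rot [-3.1403e+00 -1.0000e-04 -1.7806e+00] F [ 0.5 -0.6 -0.1] M [ 0.07  0.07 -0.05] w 0.0004 gf 0.0
```

View pics/m3.png

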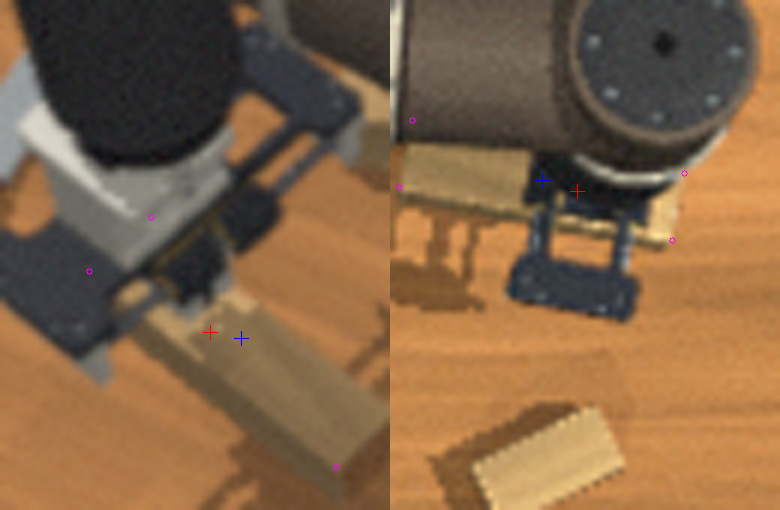

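The scene view shows the shut fingertips at about (205,300), hovering over the blank's top with their shadow beneath. The reported TCP marker is lower, at (210,332). So laterally it's fine, but the tips are really some 25-30 mm higher than reported. I'll touch down on the blank's top (45 mm) to measure that offset.

Emit:
servo_tool(
  series=[
    [[0,0,1,0],[0,0,1,0],[0,0,1,0],[0,0,1,0],[0,0,1,0],[0,0,1,0],[0,0,0,0],[0,0,0,0],[0,0,0,0],[0,0,0,0]],
  ],
)

```text
t: 8.62
eef_pos: [0.635, -0.2457, 0.0182]
ee_rot: [-3.142, 0.0, -1.781]
force: [-0.0, -0.3, 0.3]
width: 0.0002
gripper_force: 0.0
```

Emit:
servo_tool(
  series=[
    [[0,0,1,0],[0,0,1,0],[0,0,1,0],[0,0,1,0],[0,0,0,0],[0,0,0,0],[0,0,0,0],[0,0,0,0],[0,0,0,0],[0,0,0,0]],
  ],
)

```text
t: 9.45
eef_pos: [0.6349, -0.2457, 0.0142]
ee_rot: [-3.142, -0.0, -1.781]
force: [-0.2, 0.7, 0.2]
width: 0.0006
gripper_force: 0.0
```

Emit:
servo_tool(
  series=[
    [[0,0,1,0],[0,0,1,0],[0,0,1,0],[0,0,1,0],[0,0,0,0],[0,0,0,0],[0,0,0,0],[0,0,0,0],[0,0,0,0],[0,0,0,0]],
  ],
)

```text
t: 10.28
eef_pos: [0.6349, -0.2457, 0.0102]
ee_rot: [-3.142, -0.0, -1.781]
force: [0.7, -0.0, -0.3]
width: 0.0005
gripper_force: 0.0
```

Emit:
servo_tool(
  series=[
    [[0,0,1,0],[0,0,1,0],[0,0,1,0],[0,0,0,0],[0,0,0,0],[0,0,0,0],[0,0,0,0],[0,0,0,0],[0,0,0,0],[0,0,0,0]],
  ],
)

```text
t: 11.12
eef_pos: [0.635, -0.2457, 0.0072]
ee_rot: [-3.141, 0.0, -1.781]
force: [0.8, -0.2, 0.1]
width: 0.0003
gripper_force: 0.0
```

```bash
python3 - <<'E'
from h import *
print("scene tip px as z=",[(z,ray("scene",[185+205/6,165+303/6],z)[0].round(4)) for z in(.025,.045,.055,.065)])
print("top body end px",[(z,ray("top",[295+183/6,155+318/6],z)[0].round(4)) for z in(.09,.12,.15)])
print("scene body-end feet px (L,R)",[(z,ray("scene",[[185+98/6,165+383/6],[185+345/6,165+160/6]],z).round(4).tolist()) for z in(.09,.12,.15)])
go(.6349,-.2455,.021,-1.778)
im=eyes.grab_frame("scene")[:,:,::-1]; u0,v0,w,h=185,165,65,85
cv2.imwrite("pics/m4.png",cv2.resize(im[v0:v0+h,u0:u0+w],None,fx=7,fy=7,interpolation=cv2.INTER_CUBIC))
E
```

```text
scene tip px as z= [(0.025, array([ 0.6224, -0.2562,  0.025 ])), (0.045, array([ 0.6315, -0.2471,  0.045 ])), (0.055, array([ 0.636 , -0.2426,  0.055 ])), (0.065, array([ 0.6406, -0.238 ,  0.065 ]))]
top body end px [(0.09, array([ 0.5433, -0.2365,  0.09  ])), (0.12, array([ 0.5401, -0.2337,  0.12  ])), (0.15, array([ 0.5369, -0.231 ,  0.15  ]))]
scene body-end feet px (L,R) [(0.09, [[0.7158, -0.2472, 0.09], [0.5435, -0.2111, 0.09]]), (0.12, [[0.7277, -0.233, 0.12], [0.5604, -0.1979, 0.12]]), (0.15, [[0.7395, -0.2187, 0.15], [0.5772, -0.1847, 0.15]])]
t 11.12 tool shift mm [ -0.2   0.1 -13.8] turn about tool z -0.0028 | pos [ 0.635  -0.2457  0.0072] rot [-3.1414  0.     -1.7808] F [ 0.8 -0.2  0.1] M [ 0.06  0.11 -0.03] w 0.0003 gf 0.0
```

View pics/m4.png

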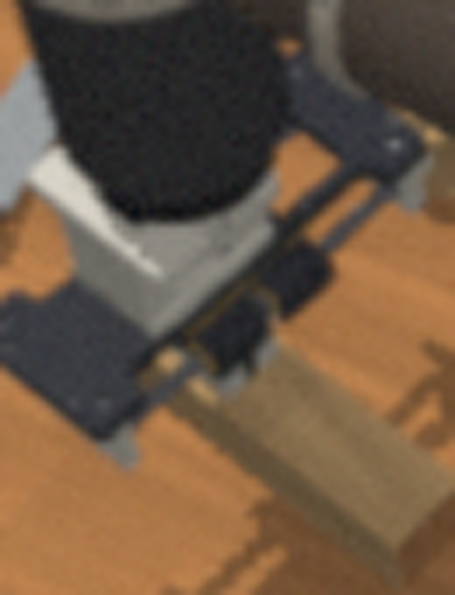

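The picture shows the grey fingertips at about (250,365), still just above the blank's top face, even at a reported TCP of 7 mm. The offset is larger still, so I'll keep creeping down until contact.

Emit:
servo_tool(
  series=[
    [[0,0,1,0],[0,0,1,0],[0,0,1,0],[0,0,0,0],[0,0,0,0],[0,0,0,0],[0,0,0,0],[0,0,0,0],[0,0,0,0],[0,0,0,0]],
  ],
)

```text
t: 12.0
eef_pos: [0.6352, -0.2458, 0.0064]
ee_rot: [-3.14, -0.0, -1.78]
force: [-5.3, 3.1, 15.5]
width: 0.0008
gripper_force: 7.4
```

Emit:
servo_tool(
  series=[
    [[0,0,1,0],[0,0,1,0],[0,0,1,0],[0,0,0,0],[0,0,0,0],[0,0,0,0],[0,0,0,0],[0,0,0,0],[0,0,0,0],[0,0,0,0]],
  ],
)

```text
t: 12.83
eef_pos: [0.6353, -0.2458, 0.0063]
ee_rot: [-3.139, -0.001, -1.779]
force: [-12.2, 7.1, 33.9]
width: 0.0006
gripper_force: 16.7
```

Emit:
servo_tool(
  series=[
    [[0,0,1,0],[0,0,1,0],[0,0,1,0],[0,0,0,0],[0,0,0,0],[0,0,0,0],[0,0,0,0],[0,0,0,0],[0,0,0,0],[0,0,0,0]],
  ],
)

```text
t: 13.67
eef_pos: [0.6355, -0.2459, 0.0062]
ee_rot: [-3.138, -0.001, -1.778]
force: [-19.9, 11.7, 51.6]
width: 0.0006
gripper_force: 26.1
```

I've touched the blank's top: contact at reported z ≈ 6.5 mm against a true 45 mm, so the tips really sit 38.5 mm above what telemetry says. I'll back off, open, and go down to a true 21 mm (reported -17.5 mm).

Emit:
servo_tool(
  series=[
    [[0,0,-9,0],[0,0,-10,0],[0,0,-11,0],[0,0,0,0],[0,0,0,0],[0,0,0,0],[0,0,0,0],[0,0,0,0],[0,0,0,0],[0,0,0,0]],
  ],
  claw=-1,
)

```text
t: 14.5
eef_pos: [0.6347, -0.2457, 0.0276]
ee_rot: [3.141, -0.0, -1.781]
force: [0.4, 0.1, 0.5]
width: 0.0616
gripper_force: 0.0
```

```bash
python3 - <<'E'
from h import *
go(.6349,-.2455,-.0175,-1.778)
ms={}
eyes.grab_frame("scene")
for d in trace("scene","blank")[:6]:
    m=np.array(d["mask"]); print(d["conf"],m.sum(),np.argwhere(m).mean(0).round(1))
E
```

```text
t 14.50 tool shift mm [-0.2 -0.2 45.1] turn about tool z -0.0028 | pos [ 0.6347 -0.2457  0.0276] rot [ 3.1407e+00 -1.0000e-04 -1.7808e+00] F [0.4 0.1 0.5] M [ 0.09  0.   -0.01] w 0.0616 gf 0.0
0.86 706 [145.  135.7]
0.85 722 [196.4 371.9]
0.63 764 [229.  231.3]
0.6 68 [148.4 300.2]
```

Emit:
servo_tool(
  series=[
    [[0,0,0,0],[0,0,0,0],[0,0,0,0],[0,0,0,0],[0,0,0,0],[0,0,1,0],[0,0,2,0],[0,0,3,0],[0,0,4,0],[0,0,4,0]],
  ],
)

```text
t: 15.43
eef_pos: [0.6348, -0.2457, 0.0136]
ee_rot: [3.141, 0.0, -1.781]
force: [-0.3, 0.6, -0.2]
width: 0.0877
gripper_force: 0.0
```

Emit:
servo_tool(
  series=[
    [[0,0,4,0],[0,0,5,0],[0,0,6,0],[0,0,6,0],[0,0,5,0],[0,0,3,0],[0,0,2,0],[0,0,0,0],[0,0,0,0],[0,0,0,0]],
  ],
)

```text
t: 16.27
eef_pos: [0.6352, -0.2458, -0.0165]
ee_rot: [-3.141, 0.0, -1.781]
force: [0.1, 0.4, -0.7]
width: 0.0873
gripper_force: 0.0
```

Emit:
servo_tool(
  series=[
    [[0,0,0,0],[0,0,0,0],[0,0,0,0],[0,0,0,0],[0,0,0,0],[0,0,0,0],[0,0,0,0],[0,0,0,0],[0,0,0,0],[0,0,0,0]],
  ],
  claw=1,
  grip_force=35,
)

```text
t: 17.1
eef_pos: [0.6346, -0.2457, -0.0168]
ee_rot: [3.141, -0.0, -1.781]
force: [-1.2, 0.5, 1.2]
width: 0.0447
gripper_force: 35.0
```

Now I have it: 44.7 mm wide at 35 N. Next I lift, turn to the jig's yaw, and work out the carry.

Emit:
servo_tool(
  series=[
    [[0,0,-5,0],[0,0,-15,0],[0,0,-20,0],[0,0,-20,0],[0,0,-20,0],[0,0,-20,0],[0,0,0,-0.08],[0,0,0,-0.08],[0,0,0,0],[0,0,0,0]],
  ],
)

```text
t: 17.93
eef_pos: [0.6348, -0.2456, 0.0831]
ee_rot: [3.141, 0.0, -1.623]
force: [0.1, -0.3, -1.8]
width: 0.0445
gripper_force: 35.0
```

```bash
cat >> h.py <<'E'
def J(x,y,jx=.570,jy=.124,b=-.048): c,s=np.cos(b),np.sin(b); return jx+c*x-s*y, jy+s*x+c*y
E
python3 - <<'E'
from h import *
go(*J(8.5e-3,-.045),.07,-.048-np.pi/2)
m=None; eyes.grab_frame("scene"); eyes.grab_frame("top")
for n in("scene","top"):
  u=proj(n,[.645,-.22,.1])[0]
  for d in trace(n,"blank")[:6]:
    m=np.array(d["mask"]); c=np.argwhere(m).mean(0)[::-1]; print(n,round(d["conf"],2),m.sum(),c.round(1),u.round(1))
E
```

```text
t 17.93 tool shift mm [-320.8   75.4   13.1] turn about tool z -0.0045 | pos [ 0.6348 -0.2456  0.0831] rot [ 3.1415e+00  2.0000e-04 -1.6233e+00] F [ 0.1 -0.3 -1.8] M [0.   0.1  0.02] w 0.0445 gf 35.0
scene 0.97 699 [135.8 145.6] [221.9 212.9]
scene 0.8 762 [232.4 212.5] [221.9 212.9]
scene 0.57 714 [371.7 195.9] [221.9 212.9]
top 0.71 549 [324.7 278.1] [320.7 181. ]
top 0.63 334 [312.1 182.6] [320.7 181. ]
top 0.63 352 [224.4 260. ] [320.7 181. ]
```

Emit:
servo_tool(
  series=[
    [[-20,4.7,0,0],[-34,8,0,0],[-38,8.9,0,0],[-38,8.9,0,0],[-38,8.9,0,0],[-38,8.9,0,0],[-38,8.9,0,0],[-38,8.9,0,0],[-28,6.7,0,0],[-10.8,2.6,0,0]],
  ],
)

```text
t: 18.97
eef_pos: [0.5752, 0.082, 0.0834]
ee_rot: [-3.141, 0.001, -1.619]
force: [-0.3, -0.0, -1.9]
width: 0.0449
gripper_force: 35.0
```

```bash
python3 - <<'E'
from h import *
go(*J(8.5e-3,-.045),.0,-.048-np.pi/2)
s=telemetry.get_state(); p=s["eef_pos"]; b=s["ee_rot"][2]+np.pi/2
uz=p[2]+.0168; c=p[:2]+.025*np.array([-np.sin(b),np.cos(b)])
o=[]
for n,(u0,v0,w,h) in(("scene",(262,180,140,140)),("top",(180,160,105,105))):
    im=eyes.grab_frame(n)[:,:,::-1].copy(); S=400/w
    q=cv2.resize(im[v0:v0+h,u0:u0+w],None,fx=S,fy=S,interpolation=cv2.INTER_CUBIC)
    L=lambda P,col:[cv2.circle(q,tuple(int(i) for i in a),2,col,-1) for a in (proj(n,P)+.5-[u0,v0])*S]
    L(boxpts(c[0],c[1],b,.045,.18,uz,uz+.045),(255,0,255)); L(boxpts(.57,.124,-.048,.24,.3,.018,.018),(0,0,255))
    f=lambda x,y,z:np.array([*J(x,y),z]); L(np.array([f(.0355,y,.032) for y in(-.1,-.05,0,.05)]),(0,255,0)); L(np.array([f(-.035,.05,z) for z in(.104,)]),(255,255,0)); L(np.array([f(x,.09,.062) for x in(-.019,.045)]),(255,0,0))
    o.append(q)
cv2.imwrite("pics/m5.png",np.hstack(o))
E
```

```text
t 18.97 tool shift mm [ 3.3 -1.3 83.4] turn about tool z -0.0002 | pos [0.5752 0.082  0.0834] rot [-3.141e+00  6.000e-04 -1.619e+00] F [-0.3 -0.  -1.9] M [-0.08  0.11  0.05] w 0.0449 gf 35.0
```

View pics/m5.png

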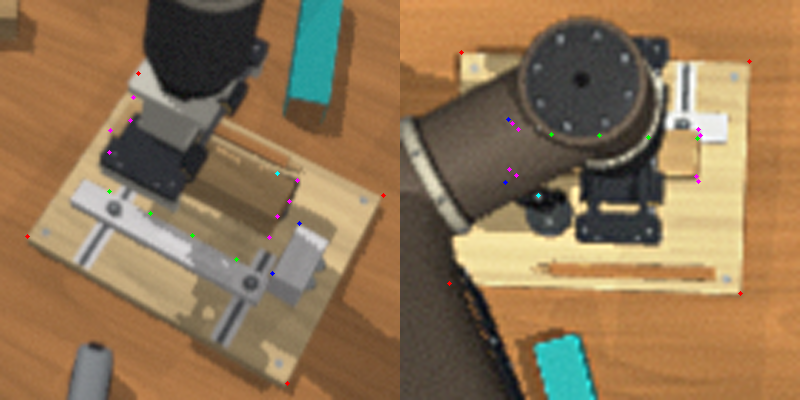

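The overlays agree. The projected corners of the held blank, the base, the fence face and the guide face all fall on their edges in both views; the blank's end is at (297,180) and the guide's edge at (300,223) in the scene half. I'll lower it now, quickly first and then gently.

Emit:
servo_tool(
  series=[
    [[1,-0.5,6,0],[1,0,12,0],[1,0,14,0],[0,0,14,0],[0,0,10,0],[0,0,6,0],[0,0,2,0],[0,0,0,0],[0,0,0,0],[0,0,0,0]],
  ],
)

```text
t: 19.9
eef_pos: [0.5766, 0.0756, 0.0199]
ee_rot: [-3.14, 0.0, -1.621]
force: [-0.5, 1.2, -1.0]
width: 0.0443
gripper_force: 35.0
```

Emit:
servo_tool(
  series=[
    [[0,0,2,0],[0,0,2,0],[0,0,2,0],[0,0,2,0],[0,0,2,0],[0,0,2,0],[0,0,2,0],[0,0,1,0],[0,0,0,0],[0,0,0,0]],
  ],
)

```text
t: 20.73
eef_pos: [0.576, 0.0754, 0.0041]
ee_rot: [3.141, -0.0, -1.621]
force: [-0.1, -0.8, -2.0]
width: 0.0448
gripper_force: 35.0
```

Emit:
servo_tool(
  series=[
    [[0,0,0.6,0],[0,0,0.6,0],[0,0,0.6,0],[0,0,0.6,0],[0,0,0.6,0],[0,0,0,0],[0,0,0,0],[0,0,0,0],[0,0,0,0],[0,0,0,0]],
  ],
)

```text
t: 21.57
eef_pos: [0.576, 0.0755, 0.0012]
ee_rot: [-3.142, 0.0, -1.621]
force: [0.0, -0.1, -1.8]
width: 0.0447
gripper_force: 35.0
```

Emit:
servo_tool(
  series=[
    [[0,0,0.6,0],[0,0,0.6,0],[0,0,0.6,0],[0,0,0,0],[0,0,0,0],[0,0,0,0],[0,0,0,0],[0,0,0,0],[0,0,0,0],[0,0,0,0]],
  ],
)

```text
t: 22.4
eef_pos: [0.5761, 0.0754, 0.0011]
ee_rot: [-3.141, -0.0, -1.62]
force: [-5.7, -0.3, 15.3]
width: 0.0448
gripper_force: 35.0
```

It's on the base, exactly where predicted (reported z 1.1 mm). I'll unload, then slide most of the way to the guide block.

Emit:
servo_tool(
  series=[
    [[0,0,-0.7,0],[0,0,-0.7,0],[-2,0,0,0],[-3,0,0,0],[-4,0,0,0],[-4,0,0,0],[-3,0,0,0],[-2,0,0,0],[0,0,0,0],[0,0,0,0]],
  ],
)

```text
t: 23.23
eef_pos: [0.5773, 0.0936, 0.0011]
ee_rot: [-3.141, -0.0, -1.62]
force: [-0.9, -2.7, 5.9]
width: 0.0446
gripper_force: 35.0
```

Emit:
servo_tool(
  series=[
    [[0,-0.5,0,0],[0,-0.5,0,0],[0,-0.5,0,0],[0,-0.5,0,0],[0,0,0,0],[0,0,0,0],[0,0,0,0],[0,0,0,0],[0,0,0,0],[0,0,0,0]],
  ],
)

```text
t: 24.07
eef_pos: [0.5773, 0.0936, 0.0011]
ee_rot: [3.139, -0.001, -1.621]
force: [-9.2, 1.1, 13.2]
width: 0.0447
gripper_force: 35.0
```

Emit:
servo_tool(
  series=[
    [[0,0,-0.7,0],[0,0,-0.7,0],[0,0,0,0],[0,-0.5,0,0],[0,-0.5,0,0],[0,0,0,0],[0,0,0,0],[0,0,0,0],[0,0,0,0],[0,0,0,0]],
  ],
)

```text
t: 24.9
eef_pos: [0.5793, 0.0932, 0.0018]
ee_rot: [3.141, -0.0, -1.621]
force: [-3.9, 2.0, -3.3]
width: 0.0446
gripper_force: 35.0
```

Emit:
servo_tool(
  series=[
    [[0,-0.5,0,0],[0,-0.5,0,0],[0,0,0,0],[0,0,0,0],[0,0,0,0],[0,0,0,0],[0,0,0,0],[0,0,0,0],[0,0,0,0],[0,0,0,0]],
  ],
)

```text
t: 25.73
eef_pos: [0.5795, 0.0932, 0.0018]
ee_rot: [3.139, -0.0, -1.622]
force: [-6.3, 3.7, -0.3]
width: 0.0448
gripper_force: 35.0
```

That's the fence: the side force rises with no further travel and little vertical load. Next I push home against the guide block.

Emit:
servo_tool(
  series=[
    [[0,0.7,0,0],[-0.7,0,0,0],[-0.7,0,0,0],[-0.7,0,0,0],[-0.7,0,0,0],[-0.7,0,0,0],[0,0,0,0],[0,0,0,0],[0,0,0,0],[0,0,0,0]],
  ],
)

```text
t: 26.57
eef_pos: [0.5796, 0.096, 0.0019]
ee_rot: [3.14, -0.001, -1.621]
force: [-4.8, -1.1, -1.2]
width: 0.045
gripper_force: 35.0
```

Emit:
servo_tool(
  series=[
    [[-0.5,0,0,0],[-0.5,0,0,0],[-0.5,0,0,0],[-0.5,0,0,0],[0,0,0,0],[0,0,0,0],[0,0,0,0],[0,0,0,0],[0,0,0,0],[0,0,0,0]],
  ],
)

```text
t: 27.4
eef_pos: [0.5797, 0.0979, 0.0019]
ee_rot: [3.14, -0.001, -1.621]
force: [-4.7, -2.5, -2.3]
width: 0.0448
gripper_force: 35.0
```

Emit:
servo_tool(
  series=[
    [[-0.5,0,0,0],[-0.5,0,0,0],[-0.5,0,0,0],[-0.5,0,0,0],[0,0,0,0],[0,0,0,0],[0,0,0,0],[0,0,0,0],[0,0,0,0],[0,0,0,0]],
  ],
)

```text
t: 28.23
eef_pos: [0.5796, 0.0979, 0.0019]
ee_rot: [3.139, -0.003, -1.622]
force: [-2.3, -12.8, -1.5]
width: 0.0453
gripper_force: 35.0
```

The end is on the guide: the y force stops the travel right where expected. I'll settle it onto the base with light pressure on the fence, then release.

Emit:
servo_tool(
  series=[
    [[0,-0.4,0.4,0],[0,-0.3,0.4,0],[0,0,0.3,0],[0,0,0,0],[0,0,0,0],[0,0,0,0],[0,0,0,0],[0,0,0,0],[0,0,0,0],[0,0,0,0]],
  ],
)

```text
t: 29.07
eef_pos: [0.5796, 0.0979, 0.0013]
ee_rot: [3.138, -0.003, -1.622]
force: [-7.5, -11.5, 5.1]
width: 0.0447
gripper_force: 35.0
```

Emit:
servo_tool(
  series=[
    [[0,0,0,0],[0,0,0,0],[0,0,0,0],[0,0,0,0],[0,0,0,0],[0,0,-2,0],[0,0,-8,0],[0,0,-20,0],[0,0,-25,0],[0,0,-30,0]],
  ],
  claw=-1,
)

```text
t: 29.9
eef_pos: [0.5804, 0.1004, 0.0864]
ee_rot: [3.14, -0.001, -1.621]
force: [0.7, 0.7, -0.8]
width: 0.0873
gripper_force: 0.0
```

```bash
python3 - <<'E'
from h import *
# jig origin re-derived: guide contact -> blank origin y=0 ; angle of handle unknown 0..0.25
go(*J(-.035,.05),.086,-.048-np.pi/2)
ms={}
for n in("scene","top"):
    im=eyes.grab_frame(n)
    for d in trace(n,"blank")[:6]:
        m=np.array(d["mask"]); u=proj(n,[*J(.011,0),.04])[0].astype(int)
        if m[u[1]-8:u[1]+9,u[0]-8:u[0]+9].any() and m.sum()>150: print(n,d["conf"],m.sum()); ms[n]=m.astype(float); break
    if n in ms: print(fit({n:ms[n]},[*J(.011,0),-.048],.045,.18,.018,.063),J(.011,0))
    r=[(np.round(d["position"],4).tolist(),round(d["conf"],2)) for d in recognise(n,"clamp_grip")][:2]; print(r)
    np.save(f"im_{n}.npy",im)
    q=trace(n,"clamp_grip")[:1]
    for d in q: m=np.array(d["mask"]); print(n,"grip mask",d["conf"],m.sum(),np.argwhere(m).mean(0)[::-1].round(1), proj(n,[*J(-.035,.05),.088]).round(1))
E
```

```text
t 29.90 tool shift mm [-73.   46.7   0.4] turn about tool z -0.0019 | pos [0.5804 0.1004 0.0864] rot [ 3.1396e+00 -1.1000e-03 -1.6207e+00] F [ 0.7  0.7 -0.8] M [ 0.09  0.01 -0.01] w 0.0873 gf 0.0
scene 0.58 729
(array([ 0.58104462,  0.12325866, -0.05930208]), np.float64(550.9764705882353)) (np.float64(0.5809873304328371), np.float64(0.12347220272864425))
[([0.5391, 0.1769, 0.081], 0.72)]
scene grip mask 0.64 247 [356.4 246.8] [[357.6 243. ]]
top 0.55 203
(array([0.57582713, 0.11910302, 0.0227372 ]), np.float64(416.3490196078431)) (np.float64(0.5809873304328371), np.float64(0.12347220272864425))
[([0.5292, 0.1816, 0.0678], 0.59)]
top grip mask 0.55 198 [236.3 147. ] [[216.5 211.2]]
```

The blank fits at its seat in the scene view: 0.5810, 0.1233 against an expected 0.5810, 0.1235. The top view is occluded. I'll get the handle's start angle from the first, unobstructed pictures.

```bash
python3 - <<'E'
from h import *
cx,cy=J(-.035,.05)
for n in("scene","top"):
    im=cv2.imread(f"pics/{n}0.png").max(2).astype(float)
    u=proj(n,[cx,cy,.088])[0].astype(int); R=14
    m=np.zeros((420,560)); m[u[1]-R:u[1]+R,u[0]-R:u[0]+R]=np.clip((70-im[u[1]-R:u[1]+R,u[0]-R:u[0]+R])/35,0,1)
    print(n,m.sum().round(0))
    for th in np.arange(-.3,.61,.1):
        best=min((np.abs(sil(n,boxpts(cx+dx,cy+dy,-.048+th,.013,.048,.068,.104))-m).sum(),dx,dy) for dx in(-.004,0,.004) for dy in(-.004,0,.004))
        print(round(th,2),np.round(best,3))
E
```

```text
scene 150.0
-0.3 [ 9.9752e+01  4.0000e-03 -4.0000e-03]
-0.2 [ 9.911e+01  4.000e-03 -4.000e-03]
-0.1 [ 9.9774e+01  4.0000e-03 -4.0000e-03]
0.0 [ 9.9499e+01  4.0000e-03 -4.0000e-03]
0.1 [9.8906e+01 4.0000e-03 0.0000e+00]
0.2 [9.9961e+01 4.0000e-03 0.0000e+00]
0.3 [9.8398e+01 4.0000e-03 4.0000e-03]
0.4 [9.8172e+01 4.0000e-03 4.0000e-03]
0.5 [1.00007e+02 4.00000e-03 4.00000e-03]
0.6 [1.01608e+02 4.00000e-03 4.00000e-03]
top 38.0
-0.3 [ 4.0266e+01 -4.0000e-03  4.0000e-03]
-0.2 [ 3.555e+01 -4.000e-03  0.000e+00]
-0.1 [ 3.0918e+01 -4.0000e-03  0.0000e+00]
0.0 [ 2.8863e+01 -4.0000e-03 -4.0000e-03]
0.1 [ 2.8322e+01 -4.0000e-03 -4.0000e-03]
0.2 [ 2.8789e+01 -4.0000e-03 -4.0000e-03]
0.3 [ 3.0128e+01 -4.0000e-03  0.0000e+00]
0.4 [ 3.2967e+01 -4.0000e-03  0.0000e+00]
0.5 [ 3.8236e+01 -4.0000e-03  0.0000e+00]
0.6 [ 4.2819e+01 -4.0000e-03  0.0000e+00]
```

Emit:
servo_tool(
  series=[
    [[-14,9,0,0],[-22,14,0,0],[-22,14,0,0],[-15,9.7,0,0],[0,0,0,-0.12],[0,0,8,0],[0,0,8,0],[0,0,0,0],[0,0,0,0],[0,0,0,0]],
  ],
)

```text
t: 31.13
eef_pos: [0.5384, 0.1753, 0.0696]
ee_rot: [3.141, -0.001, -1.503]
force: [0.7, 0.5, -0.0]
width: 0.0877
gripper_force: 0.0
```

Emit:
servo_tool(
  series=[
    [[0,0,3,0],[0,0,7,0],[0,0,8,0],[0,0,8,0],[0,0,7,0],[0,0,4,0],[0,0,2,0],[0,0,1,0],[0,0,0,0],[0,0,0,0]],
  ],
)

```text
t: 31.97
eef_pos: [0.5385, 0.1761, 0.0303]
ee_rot: [-3.141, 0.0, -1.501]
force: [1.0, -0.4, -0.2]
width: 0.0881
gripper_force: 0.0
```

Now I close on the blade.

Emit:
servo_tool(
  series=[
    [[0,0,0,0],[0,0,0,0],[0,0,0,0],[0,0,0,0],[0,0,0,0],[0,0,0,0],[0,0,0,0],[0,0,0,0],[0,0,0,0],[0,0,0,0]],
  ],
  claw=1,
  grip_force=50,
)

```text
t: 32.8
eef_pos: [0.5383, 0.176, 0.03]
ee_rot: [3.142, -0.0, -1.501]
force: [-0.7, -0.2, 0.7]
width: 0.0268
gripper_force: 0.0
```

Emit:
servo_tool(
  series=[
    [[0,0,0,0],[0,0,0,0],[0,0,0,0],[0,0,0,0],[0,0,0,0],[0,0,0,0],[0,0,0,0],[0,0,0,0],[0,0,0,0],[0,0,0,0]],
  ],
)

```text
t: 33.63
eef_pos: [0.5367, 0.1757, 0.0299]
ee_rot: [3.139, -0.0, -1.501]
force: [-7.0, 2.1, 4.4]
width: 0.0127
gripper_force: 49.7
```

```bash
python3 -c "
from h import *
go(*J(-.035,.05),.03,-1.5)"
```

```text
t 33.63 tool shift mm [ 0.1 -0.8 -0.1] turn about tool z -0.0012 | pos [0.5367 0.1757 0.0299] rot [ 3.1391e+00 -4.0000e-04 -1.5012e+00] F [-7.   2.1  4.4] M [ 0.52  2.44 -0.07] w 0.0127 gf 49.7
```

The blade is gripped at 12.7 mm. I'll centre the tool to drop the side load, then turn anticlockwise (negative about tool z) well short of contact.

Emit:
servo_tool(
  series=[
    [[0,1.5,0,0],[0,0,0,-0.06],[0,0,0,-0.12],[0,0,0,-0.12],[0,0,0,-0.12],[0,0,0,-0.12],[0,0,0,-0.12],[0,0,0,-0.12],[0,0,0,-0.12],[0,0,0,-0.1]],
  ],
)

```text
t: 34.47
eef_pos: [0.5364, 0.1755, 0.0299]
ee_rot: [3.141, 0.0, -0.495]
force: [-1.4, -0.7, 1.2]
width: 0.013
gripper_force: 49.8
```

```bash
python3 -c "
from h import *
go(*J(-.035,.05),.03,-1.619+1.5)
im=eyes.grab_frame('scene')"
```

```text
t 34.47 tool shift mm [ 0.9 -0.7 -0.1] turn about tool z -0.376 | pos [0.5364 0.1755 0.0299] rot [ 3.1408e+00  3.0000e-04 -4.9500e-01] F [-1.4 -0.7  1.2] M [-0.53  0.49 -0.2 ] w 0.013 gf 49.8
```

The moment reads -0.20 N m, matching the 0.18 N m free friction, at θ ≈ 1.12. I continue in small steps.

Emit:
servo_tool(
  series=[
    [[0,0,0,-0.045],[0,0,0,-0.045],[0,0,0,-0.045],[0,0,0,-0.045],[0,0,0,-0.045],[0,0,0,0],[0,0,0,0],[0,0,0,0],[0,0,0,0],[0,0,0,0]],
  ],
)

```text
t: 35.35
eef_pos: [0.5364, 0.1754, 0.0299]
ee_rot: [3.141, 0.001, -0.277]
force: [-1.8, -3.2, 1.3]
width: 0.0131
gripper_force: 49.7
```

```bash
python3 -c "
from h import *
go(*J(-.035,.05),.03,-1.619+1.5)"
```

```text
t 35.35 tool shift mm [ 1.  -0.5 -0.1] turn about tool z -0.1579 | pos [0.5364 0.1754 0.0299] rot [ 3.1407e+00  5.0000e-04 -2.7690e-01] F [-1.8 -3.2  1.3] M [-1.3   0.8   0.08] w 0.0131 gf 49.7
```

Emit:
servo_tool(
  series=[
    [[0,0,0,0],[0,0,0,0],[0,0,0,0],[0,0,0,0],[0,0,0,0],[0,0,0,0],[0,0,0,0],[0,0,0,-0.03],[0,0,0,-0.03],[0,0,0,-0.03]],
  ],
)

```text
t: 36.18
eef_pos: [0.5364, 0.1754, 0.0299]
ee_rot: [3.141, 0.001, -0.185]
force: [-1.8, -4.9, 0.1]
width: 0.0129
gripper_force: 49.8
```

```bash
python3 -c "
from h import *
go(*J(-.035,.05),.03,-1.619+1.5)"
```

```text
t 36.18 tool shift mm [ 1.  -0.4 -0.1] turn about tool z -0.0661 | pos [0.5364 0.1754 0.0299] rot [ 3.1409e+00  7.0000e-04 -1.8510e-01] F [-1.8 -4.9  0.1] M [-1.87  0.92 -0.15] w 0.0129 gf 49.8
```

Emit:
servo_tool(
  series=[
    [[0,0.4,0,0],[0,0.4,0,0],[0,0,0,0],[0,0,0,0],[0,0,0,0],[0,0,0,0],[0,0,0,0],[0,0,0,0],[0,0,0,-0.02],[0,0,0,-0.02]],
  ],
)

```text
t: 37.02
eef_pos: [0.5365, 0.1753, 0.0299]
ee_rot: [-3.141, 0.0, -0.145]
force: [-4.9, 2.4, -1.7]
width: 0.013
gripper_force: 49.8
```

```bash
python3 -c "
from h import *
go(*J(-.035,.05),.03,-1.619+1.5)"
```

```text
t 37.02 tool shift mm [ 0.9 -0.5 -0.1] turn about tool z -0.0257 | pos [0.5365 0.1753 0.0299] rot [-3.1413e+00  3.0000e-04 -1.4470e-01] F [-4.9  2.4 -1.7] M [ 0.43  1.82 -0.16] w 0.013 gf 49.8
```

Emit:
servo_tool(
  series=[
    [[0,0,0,0],[0,0,0,0],[0,0,0,0],[0,0,0,0],[0,0,0,0],[0,0,0,0],[0,0,0,0],[0,0,0,0],[0,0,0,-0.02],[0,0,0,-0.02]],
  ],
)

```text
t: 37.85
eef_pos: [0.5365, 0.1753, 0.0299]
ee_rot: [-3.141, 0.0, -0.105]
force: [-5.1, 1.7, -2.1]
width: 0.0131
gripper_force: 49.8
```

```bash
python3 -c "
from h import *
go(*J(-.035,.05),.03,-1.619+1.5)"
```

```text
t 37.85 tool shift mm [ 0.9 -0.4 -0.1] turn about tool z 0.0144 | pos [0.5365 0.1753 0.0299] rot [-3.1413e+00  2.0000e-04 -1.0460e-01] F [-5.1  1.7 -2.1] M [ 0.39  1.82 -0.13] w 0.0131 gf 49.8
```

Emit:
servo_tool(
  series=[
    [[0,0,0,0],[0,0,0,0],[0,0,0,0],[0,0,0,0],[0,0,0,0],[0,0,0,0],[0,0,0,-0.01],[0,0,0,-0.01],[0,0,0,-0.015],[0,0,0,-0.015]],
  ],
)

```text
t: 38.68
eef_pos: [0.5365, 0.1753, 0.0299]
ee_rot: [-3.141, 0.0, -0.055]
force: [-3.2, 2.0, -2.5]
width: 0.0126
gripper_force: 49.8
```

```bash
python3 -c "
from h import *
go(*J(-.035,.05),.03,-1.619+1.5)"
```

```text
t 38.68 tool shift mm [ 0.9 -0.4 -0.1] turn about tool z 0.0642 | pos [0.5365 0.1753 0.0299] rot [-3.1413e+00  2.0000e-04 -5.4800e-02] F [-3.2  2.  -2.5] M [ 0.33  1.76 -0.23] w 0.0126 gf 49.8
```

Emit:
servo_tool(
  series=[
    [[0,0,0,0],[0,0,0,0],[0,0,0,0],[0,0,0,0],[0,0,0,0],[0,0,0,0],[0,0,0,0],[0,0,0,-0.01],[0,0,0,-0.015],[0,0,0,-0.015]],
  ],
)

```text
t: 39.52
eef_pos: [0.5365, 0.1753, 0.0299]
ee_rot: [-3.141, 0.0, -0.015]
force: [-4.5, 1.5, -2.3]
width: 0.0128
gripper_force: 49.8
```

```bash
python3 -c "
from h import *
go(*J(-.035,.05),.03,-1.619+1.5)"
```

```text
t 39.52 tool shift mm [ 1.  -0.4 -0.1] turn about tool z 0.1041 | pos [0.5365 0.1753 0.0299] rot [-3.1413e+00  2.0000e-04 -1.4900e-02] F [-4.5  1.5 -2.3] M [ 0.3   1.78 -0.21] w 0.0128 gf 49.8
```

Emit:
servo_tool(
  series=[
    [[0,0,0,0],[0,0,0,0],[0,0,0,0],[0,0,0,0],[0,0,0,0],[0,0,0,0],[0,0,0,0],[0,0,0,-0.01],[0,0,0,-0.015],[0,0,0,-0.015]],
  ],
)

```text
t: 40.35
eef_pos: [0.5365, 0.1752, 0.0299]
ee_rot: [-3.141, 0.0, 0.025]
force: [-3.9, 1.5, -3.7]
width: 0.0129
gripper_force: 50.1
```

```bash
python3 -c "
from h import *
go(*J(-.035,.05),.03,-1.619+1.5)"
```

```text
t 40.35 tool shift mm [ 1.  -0.4 -0.1] turn about tool z 0.1437 | pos [0.5365 0.1752 0.0299] rot [-3.1412e+00  2.0000e-04  2.4700e-02] F [-3.9  1.5 -3.7] M [ 0.28  1.32 -0.57] w 0.0129 gf 50.1
```

Emit:
servo_tool(
  series=[
    [[0,0,0,0],[0,0,0,0],[0,0,0,0],[0,0,0,0],[0,0,0,0],[0,0,0,0],[0,0,0,0],[0,0,0,-0.01],[0,0,0,-0.015],[0,0,0,-0.015]],
  ],
)

```text
t: 41.18
eef_pos: [0.5364, 0.1752, 0.0299]
ee_rot: [-3.141, 0.0, 0.064]
force: [-5.7, 1.5, -1.4]
width: 0.0125
gripper_force: 50.7
```

```bash
python3 -c "
from h import *
go(*J(-.035,.05),.03,-1.619+1.5)"
```

```text
t 41.18 tool shift mm [ 1.  -0.4 -0.1] turn about tool z 0.1826 | pos [0.5364 0.1752 0.0299] rot [-3.141e+00  3.000e-04  6.360e-02] F [-5.7  1.5 -1.4] M [ 0.39  1.98 -1.01] w 0.0125 gf 50.7
```

The lobe touched and the torque has climbed to 1.01 N m (about 28 N), a little past snug. At wrist yaw 0.025 it was 0.57 N m. I'll back off clear of that and re-approach to about 0.65 N m.

Emit:
servo_tool(
  series=[
    [[0,0,0,0.03],[0,0,0,0.03],[0,0,0,0.03],[0,0,0,0.03],[0,0,0,0.02],[0,0,0,0.01],[0,0,0,0],[0,0,0,0],[0,0,0,0],[0,0,0,0]],
  ],
)

```text
t: 42.02
eef_pos: [0.5366, 0.1753, 0.0299]
ee_rot: [-3.141, 0.0, -0.085]
force: [-4.2, 2.6, -3.8]
width: 0.0127
gripper_force: 49.9
```

```bash
python3 -c "
from h import *
go(*J(-.035,.05),.03,-1.619+1.5)"
```

```text
t 42.02 tool shift mm [ 0.8 -0.4 -0.1] turn about tool z 0.0341 | pos [0.5366 0.1753 0.0299] rot [-3.1414e+00  1.0000e-04 -8.4900e-02] F [-4.2  2.6 -3.8] M [0.84 1.59 0.06] w 0.0127 gf 49.9
```

Emit:
servo_tool(
  series=[
    [[0,0,0,0],[0,0,0,-0.02],[0,0,0,-0.02],[0,0,0,-0.02],[0,0,0,-0.02],[0,0,0,-0.02],[0,0,0,0],[0,0,0,0],[0,0,0,0],[0,0,0,0]],
  ],
)

```text
t: 42.85
eef_pos: [0.5366, 0.1752, 0.0299]
ee_rot: [-3.141, 0.0, 0.014]
force: [-4.9, 3.6, -3.3]
width: 0.0124
gripper_force: 50.0
```

```bash
python3 -c "
from h import *
go(*J(-.035,.05),.03,-1.619+1.5)"
```

```text
t 42.85 tool shift mm [ 0.9 -0.4 -0.1] turn about tool z 0.1334 | pos [0.5366 0.1752 0.0299] rot [-3.1412e+00  1.0000e-04  1.4400e-02] F [-4.9  3.6 -3.3] M [ 0.76  1.61 -0.25] w 0.0124 gf 50.0
```

Emit:
servo_tool(
  series=[
    [[0,0,0,-0.01],[0,0,0,-0.01],[0,0,0,0],[0,0,0,0],[0,0,0,0],[0,0,0,0],[0,0,0,0],[0,0,0,0],[0,0,0,0],[0,0,0,0]],
  ],
)

```text
t: 43.68
eef_pos: [0.5365, 0.1752, 0.0299]
ee_rot: [-3.141, 0.0, 0.034]
force: [-4.9, 2.2, -3.5]
width: 0.0128
gripper_force: 50.2
```

```bash
python3 -c "
from h import *
go(*J(-.035,.05),.03,-1.619+1.5)"
```

```text
t 43.68 tool shift mm [ 0.9 -0.4 -0.1] turn about tool z 0.1526 | pos [0.5365 0.1752 0.0299] rot [-3.141e+00  2.000e-04  3.360e-02] F [-4.9  2.2 -3.5] M [ 0.75  1.61 -0.6 ] w 0.0128 gf 50.2
```

Emit:
servo_tool(
  series=[
    [[0,0,0,-0.004],[0,0,0,-0.004],[0,0,0,0],[0,0,0,0],[0,0,0,0],[0,0,0,0],[0,0,0,0],[0,0,0,0],[0,0,0,0],[0,0,0,0]],
  ],
)

```text
t: 44.52
eef_pos: [0.5365, 0.1752, 0.0299]
ee_rot: [-3.141, 0.0, 0.041]
force: [-5.2, 1.6, -4.3]
width: 0.0128
gripper_force: 50.3
```

```bash
python3 -c "
from h import *
for i in range(2): go(*J(-.035,.05),.03,-1.619+1.5); eyes.grab_frame('scene')"
```

```text
t 44.52 tool shift mm [ 0.9 -0.4 -0.1] turn about tool z 0.1602 | pos [0.5365 0.1752 0.0299] rot [-3.1409e+00  2.0000e-04  4.1200e-02] F [-5.2  1.6 -4.3] M [ 0.74  1.58 -0.79] w 0.0128 gf 50.3
t 44.57 tool shift mm [ 1.  -0.4 -0.1] turn about tool z 0.1603 | pos [0.5365 0.1752 0.0299] rot [-3.141e+00  2.000e-04  4.130e-02] F [-5.3  3.  -3.8] M [ 0.76  1.67 -0.78] w 0.0128 gf 50.3
```

0.78 N m corresponds to about 20 N, which is snug. I'll release and rise clear.

Emit:
servo_tool(
  series=[
    [[0,0,0,0],[0,0,0,0],[0,0,0,0],[0,0,0,0],[0,0,0,0],[0,0,0,0],[0,0,0,0],[0,0,0,0],[0,0,0,0],[0,0,-2,0]],
  ],
  claw=-1,
)

```text
t: 45.45
eef_pos: [0.5364, 0.1749, 0.0318]
ee_rot: [3.141, 0.001, 0.042]
force: [0.7, -0.7, 0.1]
width: 0.0739
gripper_force: 0.0
```

Emit:
servo_tool(
  series=[
    [[0,0,-5,0],[0,0,-10,0],[0,0,-20,0],[0,0,-30,0],[0,0,-35,0],[0,0,-35,0],[-30,0,-20,0],[-40,0,0,0],[-40,0,0,0],[-30,0,0,0]],
  ],
)

```text
t: 46.28
eef_pos: [0.3947, 0.1684, 0.1881]
ee_rot: [-3.14, -0.001, 0.041]
force: [-0.9, 0.8, -0.4]
width: 0.0878
gripper_force: 0.0
```

```bash
python3 - <<'E'
from h import *
go(*J(-.035,.05),.03,-1.5)
o=[]
for n,(u0,v0,w,h) in(("scene",(262,180,140,140)),("top",(180,160,105,105))):
    im=eyes.grab_frame(n)[:,:,::-1].copy(); S=400/w
    q=cv2.resize(im[v0:v0+h,u0:u0+w],None,fx=S,fy=S,interpolation=cv2.INTER_CUBIC)
    o.append(q)
    for d in trace(n,"blank")[:6]:
        m=np.array(d["mask"]); u=proj(n,[*J(.011,0),.04])[0].astype(int)
        if m[u[1]-8:u[1]+9,u[0]-8:u[0]+9].any() and m.sum()>150: print(n,d["conf"],m.sum(),fit({n:m.astype(float)},[*J(.011,0),-.048],.045,.18,.018,.063),J(.011,0)); break
cv2.imwrite("pics/m6.png",np.hstack(o))
E
```

```text
t 46.28 tool shift mm [143.   -1.3 158.1] turn about tool z 1.5414 | pos [0.3947 0.1684 0.1881] rot [-3.1401e+00 -8.0000e-04  4.1400e-02] F [-0.9  0.8 -0.4] M [-0.03  0.25  0.02] w 0.0878 gf 0.0
scene 0.87 1045 (array([ 0.5803115 ,  0.12200355, -0.06792573]), np.float64(229.40392156862742)) (np.float64(0.5809873304328371), np.float64(0.12347220272864425))
top 0.91 584 (array([ 0.5816345 ,  0.12266925, -0.06365614]), np.float64(48.0)) (np.float64(0.5809873304328371), np.float64(0.12347220272864425))
```

View pics/m6.png

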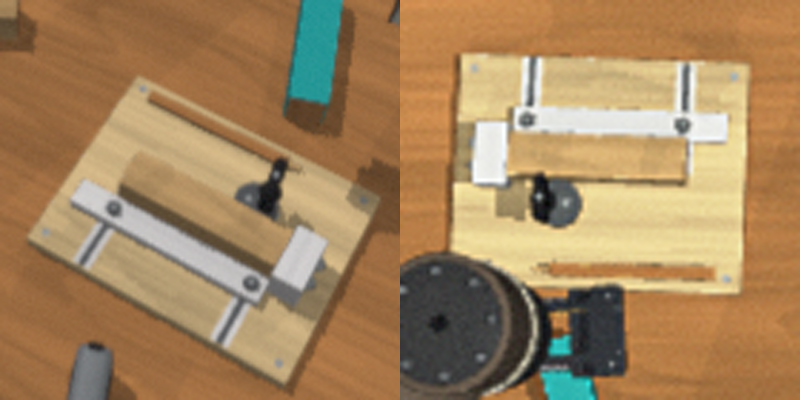

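The final picture shows the blank's end against the guide block (x ≈ 508 in the top half), its side parallel along the fence, and the lobe at (565,203) bearing on it. The pencil is untouched and the gripper is clear. I'm handing in.

```bash
python3 -c "
from h import *
print(ticket.job_done())"
```

```text
the job is handed in; nothing more can be done
None
```

The blank is in the jig against the fence and the guide block, clamped at an estimated 20 N (0.78 N m on the handle) after a brief overshoot to about 28 N that I backed off; it is let go and handed in at about 46 s, with no verdict returned.

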